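# Steady the balance slab on the lab bench

## Robot

A 6-joint arm with a two-finger parallel gripper is mounted at the origin on the work surface. World frame = base frame: x ahead of the robot, y to its left, z up, the work surface at z = 0. Lengths are in mm, angles in degrees, forces in N, time in s.
With the tool pointing down it reaches from about 350 to 975 mm from the base axis. Payload 17.4 kg.
Tool frame: the origin (TCP) lies midway between the tips of the shut fingers; the grasp point (between the pads) lies 19 mm behind it (manip.tcp_to_grasp is the distance from the TCP to the grasp point, in mm); z points along the fingers, y is the line along which they close (so a half turn about z gives the same grasp; the last joint's range is limited). The gripper opens to 85 mm and grips with 20 to 120 N. Pads are 22 mm wide; open, the fingers measure 114 mm over their backs; the gripper's body (76 mm by 85 mm) begins 54 mm behind the grasp point. The pads swing forward as they close: fully open they stand 13 mm farther back than shut.
Start: joints at [-67.139, 6.646, 82.598, -0, 90.757, -2.166], TCP at [285.545, -611.634, 231.303] pointing down, gripper open.
Joint ranges: [-162.19, 162.19], [-47.58, 125.68], [4.15, 143.07], [-65.23, 245.23], [0.69, 171.88], [-170.13, 170.13]. Speed limits (degrees/s): [108.29, 108.29, 127.2, 180, 180, 180].

## Interface

Orientations are given as [roll, pitch, yaw] about the fixed x, y, z axes, in that order (R = Rz(yaw) Ry(pitch) Rx(roll)).
In Python, from bench import status, vision, hand_in, manip gives the robot as it stands. The module is installed in compiled form; this text tells all that it offers.
- The arm moves only by the tool send_rows, never from a script. Its arguments are lists of equal length, an entry for each row: "travel": the shift along the world's x, y, z in cm, a list of three; "dr": the turn, a rotation vector about the world's x, y, z in rad, a list of three; "fingers": the closure in counts, from 0 (fully open) to 255 (shut). In form: {"travel": [[dx, dy, dz], ...], "dr": [[rx, ry, rz], ...], "fingers": [fingers, ...]}. A call has 1 to 12 rows; each row shifts and turns the commanded pose from where the row before left it; what a row does not reach is not made up. A row lasts 1/8 s, in which the tool goes at most 62.5 mm and 10.7 degrees, less where a joint would pass 70% of its speed; a pose out of reach is approached as far as the arm can. A call with a gripper value outside its range is refused whole. The fingers move at their own pace and stop on an object; the grip force is fixed at half the most. Time passes only in rows, so rows that do not move let the fingers close. It gives the time, the measured TCP pose, the force, the opening and the grip force at its end, in the units of the state.
- status.get_state(): the state, without advancing time (a new reading comes with each control period).
- vision.read_camera(name): name is "scene" or "side" or "wrist"; returns (picture, depth): 480x640x3 uint8, red, green, blue; 480x640 float32, mm along the optical axis (not along the pixel's ray), 0 where there is no reading.
- vision.camera_info(name): a dict with "K" (3x3 intrinsics, pixels), "T" (4x4, takes a point from camera to world coordinates). Camera axes: x right, y down, z forward; pixel columns grow to the right and rows downward; lengths in mm; the calibration is good to about 2 mm. A picture is of the moment at which its call begins: read the wrist's pose just before it. camera_info takes no time and is no camera call; for the wrist camera it gives the pose at the moment of the call.
- hand_in(): hands the job in; it is judged then, once.
The state is a dict: "time": time; "qpos": joint angles; "dq": joint speeds; "effort": joint torques, N m; "ee_pos": TCP position; "tcp_rot": TCP orientation; "wrist_force": force on the tool from outside, world axes, zero at the start; "moment": the same for the moment, N m; "opening": opening from 0.0 (shut) to 1.0 (fully open); "grip_force": force on a finger pad.
Only numpy, scipy, OpenCV 4.12 (cv2) and the standard library are available. Lean on these libraries where they do the work, as an engineer would, in place of code of your own. Each camera call takes 0.05 s, during which the arm holds its last target. There are 200 camera calls.

## Task

The stone slab under the balance rocks on one of its four corners. Press its corners down with the fingertips to find the one that gives, push the wedge at that corner straight in under the slab until it is tight, then press the same corner once more to check that it is steady, and let go. Only press and push: do not lift anything, and leave the three tight wedges, the bottles and the weight where they are.

Things in the scene. Friction and masses are not known exactly. Their poses are not given: they have to be found in the camera images.
- slab: Dark stone slab, 220 x 220 mm, 40 mm thick, with a small white balance (150 x 108 x 39 mm) fixed on its middle. Origin: centre of its underside, 22 mm above the bench (within 1 mm), so its top is at 62 mm. x points to its far edge, y to its left edge, z up. A wedge near each corner carries it; one wedge does not reach it.
- mount: Soft rubber mount under the slab's middle, origin on the bench; it holds the slab from shifting. The wedges stand on white tiles 12 mm high; one tile, hard to see which, is 4 mm lower. Over that one 6 to 8 N press the slab's corner down about 3 mm, and it comes back; the other corners give under 1 mm. Pushing a wedge with over 30 N would jack the slab off the others.
- corner_near_left (a point): Point on the slab's top face at its near left corner, 18 mm in from both edges: where to press. The balance is 38 mm away from it in the slab's y.
- corner_near_right (a point): Point on the slab's top face at its near right corner, 18 mm in from both edges: where to press. The balance is 38 mm away from it in the slab's y.
- corner_far_left (a point): Point on the slab's top face at its far left corner, 18 mm in from both edges: where to press. The balance is 38 mm away from it in the slab's y.
- corner_far_right (a point): Point on the slab's top face at its far right corner, 18 mm in from both edges: where to press. The balance is 38 mm away from it in the slab's y.
- wedge_near_left: Loose steel wedge at the near left corner, 76 x 28 mm, 200 g, lying under the slab's left edge, at first 40 mm out of it. Origin: centre of its underside. x runs along it to the thin end, into the slab (the way to push). 4 mm thick at x = 38 mm, 16.7 mm at x = -38 mm. If loose it slides under 2 N, meets the slab after about 20 mm and is tight when pushed with 12 to 25 N, 1 to 4 mm on.
- wedge_near_right: Loose steel wedge at the near right corner, 76 x 28 mm, 200 g, lying under the slab's right edge, at first 40 mm out of it. Origin: centre of its underside. x runs along it to the thin end, into the slab (the way to push). 4 mm thick at x = 38 mm, 16.7 mm at x = -38 mm. If loose it slides under 2 N, meets the slab after about 20 mm and is tight when pushed with 12 to 25 N, 1 to 4 mm on.
- wedge_far_left: Loose steel wedge at the far left corner, 76 x 28 mm, 200 g, lying under the slab's left edge, at first 40 mm out of it. Origin: centre of its underside. x runs along it to the thin end, into the slab (the way to push). 4 mm thick at x = 38 mm, 16.7 mm at x = -38 mm. If loose it slides under 2 N, meets the slab after about 20 mm and is tight when pushed with 12 to 25 N, 1 to 4 mm on.
- wedge_far_right: Loose steel wedge at the far right corner, 76 x 28 mm, 200 g, lying under the slab's right edge, at first 40 mm out of it. Origin: centre of its underside. x runs along it to the thin end, into the slab (the way to push). 4 mm thick at x = 38 mm, 16.7 mm at x = -38 mm. If loose it slides under 2 N, meets the slab after about 20 mm and is tight when pushed with 12 to 25 N, 1 to 4 mm on.
- amber_bottle: Bystander: brown glass bottle with black cap, 85 mm across, 165 mm high. Origin: centre of its foot.
- cap_bottle: Bystander: clear glass bottle with blue cap, 56 mm across, 105 mm high. Origin: centre of its foot.
- weight: Bystander: steel knob weight, about 200 g, 30 mm across, 51 mm high. Origin: centre of its foot.
Mind the look-alikes: they are no part of the job. What is shaped like the wedge_near_left but orange is not meant. Leave any pink look-alike of the wedge_far_left alone.

How it is judged:
By the outcome, as a careful person would: the job done as asked, in the order asked, and still so for the second after the job is handed in, with the robot touching nothing.
It also fails if it takes over 59 s, if anything falls off the work surface, if the arm or the gripper's body presses on something with over 40 N, if the wrist force passes 120 N, or if a joint passes its speed limit or range.

## Working session

There is one attempt and no reset: what is moved stays moved. The work goes in short steps, Python scripts to look and compute and a tool call to move; the robot and the scene stay as the last step left them, time stands still between calls to the robot, and variables do not carry over. Pictures are saved under pics/ and viewed, at most 10 in all, crops included, and the job is handed in when it is done.

Besides the shell and the picture viewer there is one more tool, called as name(argument=value, ...), one argument or row to a line, values as JSON. send_rows: Moves the arm, as the interface text tells. Its arguments: {"type":"object","properties":{"travel":{"type":"array","items":{"type":"array","items":{"type":"number"}}},"dr":{"type":"array","items":{"type":"array","items":{"type":"number"}}},"fingers":{"type":"array","items":{"type":"number"}}},"required":["travel","dr","fingers"]}

```bash
mkdir -p pics
python3 - <<'E'
from bench import status, vision
import cv2,numpy as np
for n in("scene","side"):
    p,d=vision.read_camera(n); i=vision.camera_info(n)
    cv2.imwrite(f"pics/{n}0.png",p[:,:,::-1]); np.savez(f"{n}0.npz",p=p,d=d,K=i["K"],T=i["T"])
    print(n,np.round(i["K"],1).tolist(),np.round(i["T"],3).tolist())
print(status.get_state())
E
```

```text
scene [[462.2, 0.0, 320.8], [0.0, 462.2, 244.5], [0.0, 0.0, 1.0]] [[0.698, 0.601, -0.391, 1015.302], [0.716, -0.592, 0.369, -343.739], [-0.01, -0.538, -0.843, 943.184], [0.0, 0.0, 0.0, 1.0]]
side [[512.7, 0.0, 320.7], [0.0, 512.7, 237.2], [0.0, 0.0, 1.0]] [[-0.904, -0.277, 0.326, 282.739], [-0.428, 0.607, -0.67, 702.93], [-0.012, -0.745, -0.667, 731.616], [0.0, 0.0, 0.0, 1.0]]
{'time': 0.1, 'qpos': array([-6.71395108e+01,  6.66983851e+00,  8.26323506e+01,  2.01510587e-03,
        9.07568888e+01, -2.16388724e+00]), 'dq': array([ 0.02989082, -0.08072299, -0.13967692,  0.02466679, -0.00089164,
       -0.03108683]), 'effort': array([ 4.50611115e-03, -7.33665562e+01, -6.33788681e+01, -3.75471780e-05,
        5.24080548e-03, -6.02463479e-05]), 'ee_pos': array([ 285.4797983 , -611.46239325,  230.64941677]), 'tcp_rot': array([-1.79941040e+02, -4.24418147e-03,  2.50243999e+01]), 'wrist_force': array([ 0.44092422, -0.76066717,  0.64556563]), 'moment': array([-0.00050078,  0.02959372,  0.0309348 ]), 'grip_force': 0.0, 'opening': 1.0025815407345493}
```

View pics/scene0.png

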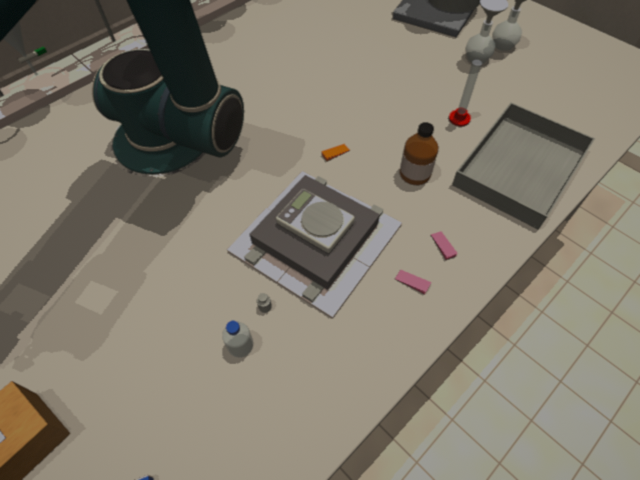

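View pics/side0.png

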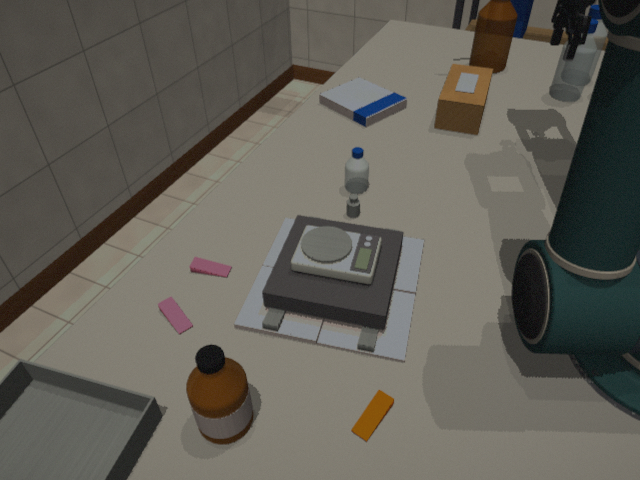

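The scene view shows the slab around (315,230), with right-edge wedges at (253,255) and (311,292) and left-edge wedges near (320,182) and (377,210). The side view shows the left wedges at (273,318) and (368,340). The weight and cap bottle are off the right edge, the amber bottle off the far left. Next I'll measure from both views.

```bash
cat > h.py <<'E'
import numpy as np,cv2
def cloud(f):
    z=np.load(f); return z["p"],unproj(z["d"],z["K"],z["T"])
def unproj(d,K,T):
    v,u=np.mgrid[:480,:640]; d=d.astype(float)
    c=np.stack([(u-K[0,2])/K[0,0]*d,(v-K[1,2])/K[1,1]*d,d,np.ones_like(d)],-1)@T.T
    c[d<=0]=np.nan; return c[...,:3]
E
python3 - <<'E'
from h import *
for n,c0 in(("scene",(315,230)),("side",(335,270))):
    p,w=cloud(n+"0.npz"); hsv=cv2.cvtColor(p,cv2.COLOR_RGB2HSV)
    u,v=c0
    reg=np.zeros((480,640),bool); reg[v-75:v+90,u-110:u+110]=1
    m=reg&(p.max(2)<95)&(abs(w[...,2]-62)<7)
    pts=w[m]; r=cv2.minAreaRect(pts[:,:2].astype(np.float32))
    print(n,m.sum(),"z",np.median(pts[:,2]),r,np.round(cv2.boxPoints(r)).tolist())
    # wedges: colour-height between tile and slab
    z=w[...,2]; m=reg&(z>17)&(z<40)
    k,l,s,cc=cv2.connectedComponentsWithStats(m.astype(np.uint8))
    for i in range(1,k):
        if s[i,4]>25:
            q=w[l==i]; print(" comp",s[i].tolist(),np.round(cc[i]),np.round(q.min(0)),np.round(q.max(0)),p[l==i].mean(0).round())
    # bench height check and things nearby
    z2=z>12; x,y=w[...,0],w[...,1]
    ctr=np.array(r[0]); near=(np.hypot(x-ctr[0],y-ctr[1])<330)&z2&~reg
    k,l,s,cc=cv2.connectedComponentsWithStats(near.astype(np.uint8))
    for i in range(1,k):
        if s[i,4]>40:
            q=w[l==i]; print(" thing",np.round(cc[i]),np.round(np.percentile(q,2,axis=0)),np.round(np.percentile(q,98,axis=0)))
E
```

```text
scene 4554 z 61.67470985357278 ((441.702880859375, 149.33839416503906), (435.14404296875, 415.2265319824219), 7.821567058563232) [[198.0, 325.0], [254.0, -86.0], [686.0, -27.0], [629.0, 385.0]]
 comp [400, 164, 25, 18, 160] [411. 176.] [560. 361.  17.] [633. 390.  40.] [75. 63. 54.]
 comp [315, 176, 12, 9, 56] [321. 180.] [431. 187.  18.] [461. 206.  29.] [124. 121. 109.]
 comp [370, 204, 13, 11, 72] [376. 209.] [598. 218.  18.] [626. 239.  33.] [128. 124. 113.]
 comp [244, 221, 135, 81, 861] [298. 268.] [469. -93.  17.] [684. 200.  40.] [81. 78. 71.]
 comp [257, 296, 14, 14, 117] [264. 304.] [ 596. -150.   18.] [ 624. -120.   39.] [92. 89. 80.]
 thing [189.  77.] [166. -21.  99.] [252. 135. 480.]
 thing [423. 146.] [562. 367.  29.] [635. 420. 167.]
 thing [327. 152.] [369. 271.  12.] [398. 300.  20.]
side 6081 z 60.400400872388445 ((556.8134765625, 74.4019546508789), (220.43382263183594, 226.14825439453125), 10.753546714782715) [[427.0, 165.0], [470.0, -57.0], [686.0, -16.0], [644.0, 206.0]]
 comp [347, 199, 13, 14, 141] [353. 205.] [ 593. -145.   18.] [ 623. -115.   40.] [73. 74. 69.]
 comp [262, 300, 124, 50, 1446] [322. 321.] [428. 150.  17.] [644. 241.  40.] [64. 64. 61.]
 thing [603.  69.] [227.  22. 290.] [256.  88. 560.]
 thing [356. 171.] [ 614. -237.   14.] [ 661. -200.  105.]
 thing [526. 273.] [228.  24. 100.] [254. 119. 221.]
 thing [196. 263.] [814. 141.  12.] [838. 171.  17.]
 thing [168. 304.] [795. 253.  12.] [821. 283.  17.]
 thing [234. 376.] [552. 375.  21.] [604. 404. 165.]
 thing [382. 400.] [371. 273.  12.] [400. 300.  17.]
```

Run:
```python
from h import *
for n in("scene","side"):
    p,w=cloud(n+"0.npz"); z=w[...,2]
    m=((p.max(2)<95)&(abs(z-62)<5)&(np.hypot(w[...,0]-557,w[...,1]-74)<170)).astype(np.uint8)
    m=cv2.morphologyEx(m,cv2.MORPH_OPEN,np.ones((3,3)))
    k,l,s,cc=cv2.connectedComponentsWithStats(m); i=1+s[1:,4].argmax()
    r=cv2.minAreaRect(w[l==i][:,:2].astype(np.float32)); print(n,r,np.median(z[l==i]))
a=np.radians(10.7);R=np.array([[np.cos(a),-np.sin(a)],[np.sin(a),np.cos(a)]])
for n in("scene","side"):
    p,w=cloud(n+"0.npz"); s=(w[...,:2]-[557,74.5])@R; z=w[...,2]
    for sy in(1,-1):
        for sx in(-1,1):
            q=(z>17)&(z<34)&(s[...,1]*sy>114)&(s[...,1]*sy<160)&(s[...,0]*sx>40)&(s[...,0]*sx<120)
            if q.sum()>20:
                r=cv2.minAreaRect(s[q].astype(np.float32))
                print(n,"left" if sy>0 else "right","far" if sx>0 else "near",q.sum(),np.percentile(s[q],[2,50,98],axis=0).round(1).tolist(),"z",np.percentile(z[q],[2,50,98]).round(1),r[2])
    g=abs(s[...,0])<130; g&=(abs(s[...,1])>115)&(abs(s[...,1])<150)&(z<17); print("tile z",np.nanmedian(z[g]))
```

```text
scene ((556.9903564453125, 71.80809020996094), (218.88059997558594, 220.6969451904297), 10.869900703430176) 61.7279844358178
side ((556.8074951171875, 74.59049224853516), (220.38905334472656, 224.29173278808594), 10.782434463500977) 60.430689846632504
scene left near 56 [[-100.8, 132.6], [-85.6, 142.0], [-73.0, 147.6]] z [18.6 23.9 27.7] 2.574683427810669
scene left far 74 [[69.3, 131.9], [83.8, 140.3], [96.6, 149.0]] z [17.7 27.4 32.2] 77.35767364501953
scene right near 200 [[-98.5, -152.2], [-83.2, -135.0], [-70.1, -115.2]] z [18.1 25.1 30.5] 1.3570027351379395
scene right far 224 [[67.7, -151.9], [82.9, -135.4], [95.7, -114.9]] z [17.5 25.2 30.8] 1.7750357389450073
tile z 12.069426720209606
side left near 276 [[-99.2, 115.8], [-85.8, 136.2], [-72.1, 151.0]] z [17.6 21.1 24.4] 89.55584716796875
side left far 302 [[69.6, 114.7], [82.7, 137.1], [97.4, 151.4]] z [18.  24.1 28.7] 1.3631097078323364
tile z 9.322046065434051
```

send_rows(
  travel=[
    [2, 5.8, 0],
    [2, 5.8, 0],
    [2, 5.8, 0],
    [2, 5.8, 0],
    [2, 5.8, 0],
    [2, 5.8, 0],
    [2, 5.8, 0],
    [2, 5.8, 0],
    [2, 5.8, 0],
    [1.8, 5.5, 0],
    [0, 0, -5],
    [0, 0, -5],
  ],
  dr=[
    [0, 0, 0.132],
    [0, 0, 0.132],
    [0, 0, 0.132],
    [0, 0, 0.132],
    [0, 0, 0.132],
    [0, 0, 0.132],
    [0, 0, 0.132],
    [0, 0, 0.132],
    [0, 0, 0.132],
    [0, 0, 0.132],
    [0, 0, 0],
    [0, 0, 0],
  ],
  fingers=[255, 255, 255, 255, 255, 255, 255, 255, 255, 255, 255, 255],
)

```text
time: 1.6
ee_pos: [483.6, -33.7, 130.0]
tcp_rot: [180.0, 0.0, 100.8]
wrist_force: [0.9, 0.3, 0.1]
opening: -0.002
grip_force: 0.0
```

send_rows(
  travel=[
    [0, 0, -4],
    [0, 0, -2.0],
    [0, 0, -0.4],
    [0, 0, 0],
    [0, 0, 0],
  ],
  dr=[
    [0, 0, 0],
    [0, 0, 0],
    [0, 0, 0],
    [0, 0, 0],
    [0, 0, 0],
  ],
  fingers=[255, 255, 255, 255, 255],
)

```text
time: 2.22
ee_pos: [484.3, -34.8, 68.8]
tcp_rot: [179.9, 0.0, 100.7]
wrist_force: [0.4, -0.3, -0.3]
opening: -0.001
grip_force: 0.0
```

Run:
```python
from bench import status, vision
import cv2,numpy as np
p,d=vision.read_camera("side"); cv2.imwrite("pics/side1.png",cv2.resize(p[170:370,200:460,::-1],None,fx=3,fy=3)); s=status.get_state();print(s["ee_pos"],s["wrist_force"],s["time"])
```

```text
[484.1631808  -34.74754856  68.58191769] [ 0.29722627 -0.03845655  0.10915115] 2.275
```

View pics/side1.png

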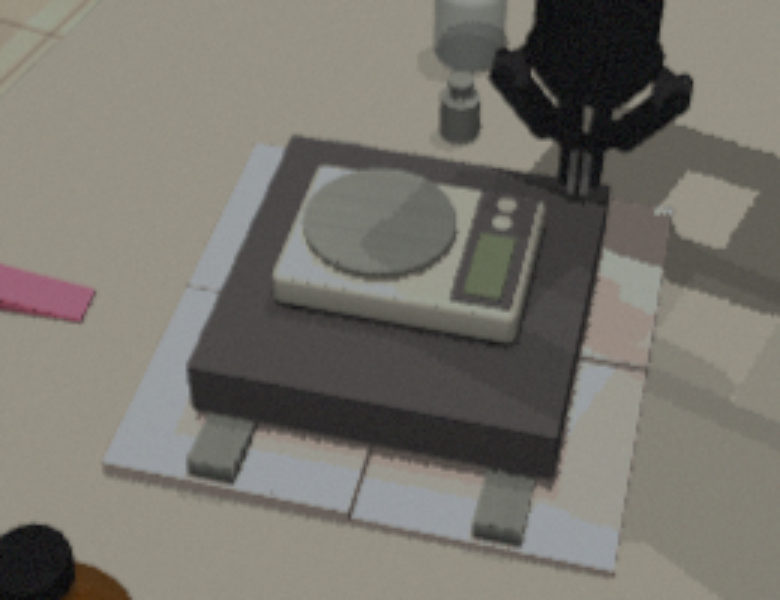

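The crop shows the shut fingertips (580,180) above the near-right corner, clear of the balance, so I can press there.

send_rows(
  travel=[
    [0, 0, -0.3],
    [0, 0, -0.2],
    [0, 0, -0.1],
    [0, 0, 0],
  ],
  dr=[
    [0, 0, 0],
    [0, 0, 0],
    [0, 0, 0],
    [0, 0, 0],
  ],
  fingers=[255, 255, 255, 255],
)

```text
time: 2.78
ee_pos: [483.5, -34.6, 61.4]
tcp_rot: [-180.0, -0.0, 100.7]
wrist_force: [-2.0, 0.1, 4.0]
opening: -0.002
grip_force: 1.9
```

send_rows(
  travel=[
    [0, 0, -0.05],
    [0, 0, 0],
  ],
  dr=[
    [0, 0, 0],
    [0, 0, 0],
  ],
  fingers=[255, 255],
)

```text
time: 3.02
ee_pos: [483.6, -34.6, 61.4]
tcp_rot: [-180.0, 0.0, 100.7]
wrist_force: [-4.7, 0.5, 10.9]
opening: -0.003
grip_force: 4.9
```

send_rows(
  travel=[
    [0, 0, 1.5],
    [4.5, 0.85, 0],
    [4.5, 0.85, 0],
    [4.5, 0.85, 0],
    [4.5, 0.85, 0],
    [0, 0, -0.8],
    [0, 0, -0.4],
    [0, 0, 0],
  ],
  dr=[
    [0, 0, 0],
    [0, 0, 0],
    [0, 0, 0],
    [0, 0, 0],
    [0, 0, 0],
    [0, 0, 0],
    [0, 0, 0],
    [0, 0, 0],
  ],
  fingers=[255, 255, 255, 255, 255, 255, 255, 255],
)

```text
time: 4.03
ee_pos: [662.7, -0.8, 63.8]
tcp_rot: [-180.0, -0.0, 100.6]
wrist_force: [-0.4, 0.9, -0.1]
opening: 0.001
grip_force: 0.0
```

send_rows(
  travel=[
    [0, 0, -0.1],
    [0, 0, -0.1],
    [0, 0, 0],
  ],
  dr=[
    [0, 0, 0],
    [0, 0, 0],
    [0, 0, 0],
  ],
  fingers=[255, 255, 255],
)

```text
time: 4.4
ee_pos: [663.5, -0.7, 62.0]
tcp_rot: [180.0, 0.0, 100.7]
wrist_force: [-0.6, -0.3, 1.5]
opening: 0.001
grip_force: 0.2
```

send_rows(
  travel=[
    [0, 0, -0.1],
    [0, 0, 0],
    [0, 0, 0],
  ],
  dr=[
    [0, 0, 0],
    [0, 0, 0],
    [0, 0, 0],
  ],
  fingers=[255, 255, 255],
)

```text
time: 4.78
ee_pos: [663.6, -0.7, 61.7]
tcp_rot: [180.0, 0.0, 100.7]
wrist_force: [-5.3, -0.4, 9.4]
opening: -0.0
grip_force: 4.4
```

send_rows(
  travel=[
    [0, 0, 5],
    [-0.85, 4.5, 0],
    [-0.85, 4.5, 0],
    [-0.85, 4.5, 0],
    [-0.85, 4.6, 0],
    [0, 0, -3],
    [0, 0, -1.7],
    [0, 0, 0],
    [0, 0, -0.1],
    [0, 0, -0.1],
    [0, 0, 0],
  ],
  dr=[
    [0, 0, 0],
    [0, 0, 0],
    [0, 0, 0],
    [0, 0, 0],
    [0, 0, 0],
    [0, 0, 0],
    [0, 0, 0],
    [0, 0, 0],
    [0, 0, 0],
    [0, 0, 0],
    [0, 0, 0],
  ],
  fingers=[255, 255, 255, 255, 255, 255, 255, 255, 255, 255, 255],
)

```text
time: 6.15
ee_pos: [629.6, 180.1, 61.8]
tcp_rot: [-180.0, 0.0, 100.6]
wrist_force: [0.1, -0.3, 0.1]
opening: -0.001
grip_force: 0.0
```

send_rows(
  travel=[
    [0, 0, -0.1],
    [0, 0, 0],
    [0, 0, 0],
  ],
  dr=[
    [0, 0, 0],
    [0, 0, 0],
    [0, 0, 0],
  ],
  fingers=[255, 255, 255],
)

```text
time: 6.52
ee_pos: [629.7, 180.2, 61.6]
tcp_rot: [180.0, 0.0, 100.7]
wrist_force: [-2.8, -1.7, 7.1]
opening: -0.003
grip_force: 3.3
```

send_rows(
  travel=[
    [0, 0, 1.5],
    [-4.5, -0.85, 0],
    [-4.5, -0.85, 0],
    [-4.5, -0.85, 0],
    [-4.5, -0.85, 0],
    [0, 0, -0.8],
    [0, 0, -0.5],
    [0, 0, -0.1],
    [0, 0, -0.1],
    [0, 0, 0],
  ],
  dr=[
    [0, 0, 0],
    [0, 0, 0],
    [0, 0, 0],
    [0, 0, 0],
    [0, 0, 0],
    [0, 0, 0],
    [0, 0, 0],
    [0, 0, 0],
    [0, 0, 0],
    [0, 0, 0],
  ],
  fingers=[255, 255, 255, 255, 255, 255, 255, 255, 255, 255],
)

```text
time: 7.78
ee_pos: [449.8, 146.4, 60.7]
tcp_rot: [-180.0, 0.0, 100.7]
wrist_force: [0.4, -0.7, 0.8]
opening: -0.001
grip_force: 0.2
```

send_rows(
  travel=[
    [0, 0, -0.1],
    [0, 0, -0.05],
    [0, 0, 0],
  ],
  dr=[
    [0, 0, 0],
    [0, 0, 0],
    [0, 0, 0],
  ],
  fingers=[255, 255, 255],
)

```text
time: 8.15
ee_pos: [449.6, 146.5, 59.4]
tcp_rot: [180.0, -0.0, 100.7]
wrist_force: [-1.2, 1.8, 2.3]
opening: 0.002
grip_force: 1.1
```

It gives. I'll press a little more to reach 6–8 N.

send_rows(
  travel=[
    [0, 0, -0.1],
    [0, 0, -0.1],
    [0, 0, 0],
  ],
  dr=[
    [0, 0, 0],
    [0, 0, 0],
    [0, 0, 0],
  ],
  fingers=[255, 255, 255],
)

```text
time: 8.52
ee_pos: [449.5, 146.5, 58.0]
tcp_rot: [180.0, -0.0, 100.7]
wrist_force: [-7.8, 1.9, 13.5]
opening: 0.0
grip_force: 6.6
```

send_rows(
  travel=[
    [0, 0, 2.3],
    [-0.5, 4.2, 0],
    [-0.5, 4.1, 0],
    [0, 0, -4],
    [0, 0, -2.2],
    [0, 0, 0],
    [0, 0, 0],
  ],
  dr=[
    [0, 0, 0],
    [0, 0, 0],
    [0, 0, 0],
    [0, 0, 0],
    [0, 0, 0],
    [0, 0, 0],
    [0, 0, 0],
  ],
  fingers=[255, 255, 255, 255, 255, 255, 255],
)

```text
time: 9.4
ee_pos: [440.0, 229.4, 19.3]
tcp_rot: [179.9, -0.0, 100.6]
wrist_force: [0.2, -0.1, 0.8]
opening: 0.002
grip_force: 0.0
```

```bash
cat > g.py <<'E'
from bench import status, vision
import cv2,numpy as np,sys
from h import unproj
p,d=vision.read_camera("side"); i=vision.camera_info("side"); w=unproj(d,np.array(i["K"]),np.array(i["T"]))
a=np.radians(10.8);R=np.array([[np.cos(a),-np.sin(a)],[np.sin(a),np.cos(a)]])
s=(w[...,:2]-[557,73])@R; z=w[...,2]
q=(z>15.5)&(z<32)&(s[...,1]>114)&(s[...,1]<160)&(s[...,0]<-55)&(s[...,0]>-120)&(p.max(2)>60)
print(q.sum(),np.percentile(s[q],[2,50,98],axis=0).round(1).tolist())
cv2.imwrite(sys.argv[1],cv2.resize(p[190:390,200:460,::-1],None,fx=3,fy=3)); t=status.get_state()
print(t["ee_pos"],t["wrist_force"],t["time"],"slab frame",(t["ee_pos"][:2]-[557,73])@R)
E
python3 g.py pics/side2.png
```

```text
4 [[-81.4, 133.4], [-80.1, 134.3], [-79.6, 136.5]]
[440.17654647 229.48515466  19.50189634] [ 0.47283851 -0.55976441  0.53973179] 9.45 slab frame [-85.431795   175.60390465]
```

View pics/side2.png

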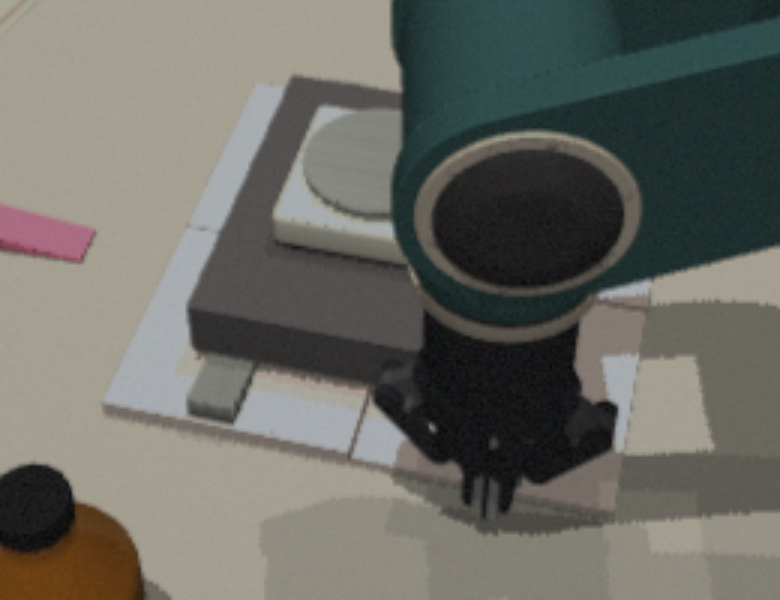

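The fingertips are at (485,500), just outside the hidden near-left wedge and in line with it. Next: lower to about 15.5 mm and start pushing.

send_rows(
  travel=[
    [0, 0, -0.4],
    [0.09, -0.49, 0],
    [0.09, -0.49, 0],
    [0.09, -0.49, 0],
    [0, 0, 0],
  ],
  dr=[
    [0, 0, 0],
    [0, 0, 0],
    [0, 0, 0],
    [0, 0, 0],
    [0, 0, 0],
  ],
  fingers=[255, 255, 255, 255, 255],
)

```text
time: 10.07
ee_pos: [442.4, 214.3, 14.4]
tcp_rot: [180.0, -0.0, 100.6]
wrist_force: [0.1, 1.1, 0.0]
opening: 0.002
grip_force: 0.0
```

send_rows(
  travel=[
    [0.06, -0.29, 0],
    [0.06, -0.29, 0],
    [0.06, -0.29, 0],
    [0, 0, 0],
  ],
  dr=[
    [0, 0, 0],
    [0, 0, 0],
    [0, 0, 0],
    [0, 0, 0],
  ],
  fingers=[255, 255, 255, 255],
)

```text
time: 10.58
ee_pos: [444.1, 205.7, 14.3]
tcp_rot: [180.0, 0.0, 100.6]
wrist_force: [0.9, 0.5, -0.0]
opening: -0.001
grip_force: 0.0
```

send_rows(
  travel=[
    [0.04, -0.2, 0],
    [0.04, -0.2, 0],
    [0, 0, 0],
  ],
  dr=[
    [0, 0, 0],
    [0, 0, 0],
    [0, 0, 0],
  ],
  fingers=[255, 255, 255],
)

```text
time: 10.95
ee_pos: [444.9, 201.8, 14.3]
tcp_rot: [-180.0, 0.0, 100.6]
wrist_force: [-0.5, -0.2, 0.1]
opening: 0.002
grip_force: 0.1
```

send_rows(
  travel=[
    [0.04, -0.2, 0],
    [0.02, -0.1, 0],
    [0, 0, 0],
  ],
  dr=[
    [0, 0, 0],
    [0, 0, 0],
    [0, 0, 0],
  ],
  fingers=[255, 255, 255],
)

```text
time: 11.32
ee_pos: [445.4, 198.8, 14.3]
tcp_rot: [-180.0, 0.0, 100.7]
wrist_force: [-0.2, 0.9, 0.5]
opening: 0.003
grip_force: 0.3
```

send_rows(
  travel=[
    [0.04, -0.2, 0],
    [0.02, -0.1, 0],
    [0, 0, 0],
  ],
  dr=[
    [0, 0, 0],
    [0, 0, 0],
    [0, 0, 0],
  ],
  fingers=[255, 255, 255],
)

```text
time: 11.7
ee_pos: [446.0, 196.1, 14.3]
tcp_rot: [180.0, -0.0, 100.7]
wrist_force: [-0.1, 5.5, 0.8]
opening: 0.003
grip_force: 2.4
```

```bash
python3 g.py pics/side3.png
```

```text
40 [[-96.8, 148.6], [-86.5, 153.4], [-77.0, 155.0]]
[446.03014184 196.12901907  14.33622262] [-0.58518916  5.03446993 -0.11171862] 11.75 slab frame [-85.93219943 141.74174353]
```

View pics/side3.png

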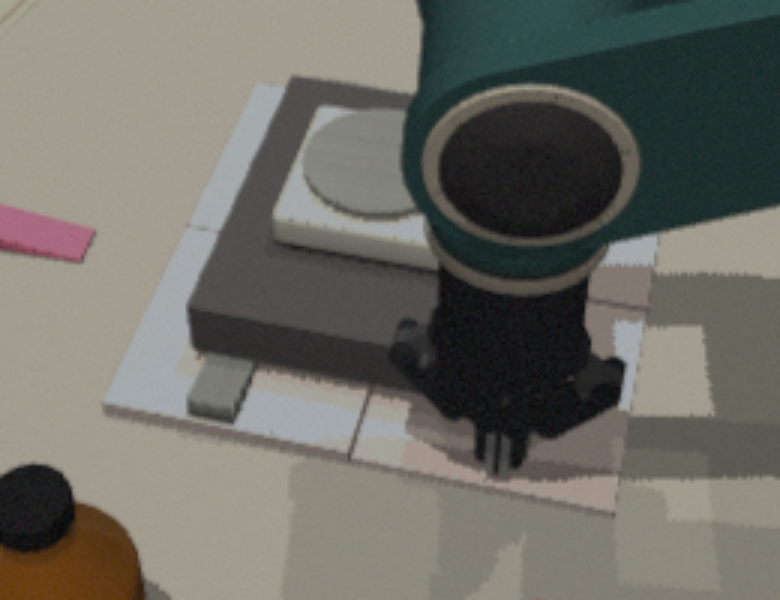

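The fingers (500,455) are pushing the wedge, and the force has risen to 5 N at 141.7 mm, so it has met the slab. From here I'll use fine steps.

send_rows(
  travel=[
    [0.02, -0.1, 0],
    [0, 0, 0],
  ],
  dr=[
    [0, 0, 0],
    [0, 0, 0],
  ],
  fingers=[255, 255],
)

```text
time: 12.0
ee_pos: [446.1, 195.4, 14.3]
tcp_rot: [180.0, -0.1, 100.7]
wrist_force: [-1.3, 8.8, -1.2]
opening: -0.0
grip_force: 3.9
```

send_rows(
  travel=[
    [0.02, -0.1, 0],
    [0, 0, 0],
  ],
  dr=[
    [0, 0, 0],
    [0, 0, 0],
  ],
  fingers=[255, 255],
)

```text
time: 12.25
ee_pos: [446.3, 194.7, 14.3]
tcp_rot: [180.0, -0.1, 100.7]
wrist_force: [-2.0, 10.4, -0.2]
opening: 0.001
grip_force: 5.4
```

send_rows(
  travel=[
    [0.02, -0.1, 0],
    [0, 0, 0],
  ],
  dr=[
    [0, 0, 0],
    [0, 0, 0],
  ],
  fingers=[255, 255],
)

```text
time: 12.5
ee_pos: [446.4, 194.0, 14.4]
tcp_rot: [180.0, -0.1, 100.7]
wrist_force: [-2.7, 14.9, -0.1]
opening: -0.001
grip_force: 7.1
```

send_rows(
  travel=[
    [0.01, -0.07, 0],
    [0, 0, 0],
  ],
  dr=[
    [0, 0, 0],
    [0, 0, 0],
  ],
  fingers=[255, 255],
)

```text
time: 12.75
ee_pos: [446.5, 193.5, 14.4]
tcp_rot: [180.0, -0.2, 100.7]
wrist_force: [-3.5, 16.3, -0.8]
opening: -0.0
grip_force: 8.4
```

send_rows(
  travel=[
    [0.01, -0.06, 0],
    [0, 0, 0],
  ],
  dr=[
    [0, 0, 0],
    [0, 0, 0],
  ],
  fingers=[255, 255],
)

```text
time: 13.0
ee_pos: [446.6, 193.2, 14.4]
tcp_rot: [180.0, -0.2, 100.7]
wrist_force: [-3.5, 19.2, -1.9]
opening: 0.002
grip_force: 9.5
```

send_rows(
  travel=[
    [-0.1, 0.5, 0],
    [-0.3, 1.5, 0],
    [0, 0, 5],
    [0, 0, 1.5],
    [0.35, -3.3, 0],
    [0.35, -3.3, 0],
    [0, 0, -1],
    [0, 0, 0],
  ],
  dr=[
    [0, 0, 0],
    [0, 0, 0],
    [0, 0, 0],
    [0, 0, 0],
    [0, 0, 0],
    [0, 0, 0],
    [0, 0, 0],
    [0, 0, 0],
  ],
  fingers=[255, 255, 255, 255, 255, 255, 255, 255],
)

```text
time: 14.0
ee_pos: [449.3, 145.9, 68.2]
tcp_rot: [-179.9, 0.0, 100.6]
wrist_force: [-0.3, 0.0, 0.4]
opening: -0.002
grip_force: 0.0
```

send_rows(
  travel=[
    [0, 0, -0.3],
    [0, 0, -0.2],
    [0, 0, -0.1],
    [0, 0, 0],
  ],
  dr=[
    [0, 0, 0],
    [0, 0, 0],
    [0, 0, 0],
    [0, 0, 0],
  ],
  fingers=[255, 255, 255, 255],
)

```text
time: 14.5
ee_pos: [449.8, 145.8, 63.3]
tcp_rot: [-180.0, -0.0, 100.7]
wrist_force: [-0.7, -0.1, -0.8]
opening: 0.002
grip_force: 0.0
```

send_rows(
  travel=[
    [0, 0, -0.05],
    [0, 0, 0],
  ],
  dr=[
    [0, 0, 0],
    [0, 0, 0],
  ],
  fingers=[255, 255],
)

```text
time: 14.75
ee_pos: [449.9, 145.7, 62.8]
tcp_rot: [180.0, -0.0, 100.7]
wrist_force: [-0.8, -0.4, 0.1]
opening: 0.005
grip_force: 0.0
```

send_rows(
  travel=[
    [0, 0, -0.1],
    [0, 0, 0],
  ],
  dr=[
    [0, 0, 0],
    [0, 0, 0],
  ],
  fingers=[255, 255],
)

```text
time: 15.0
ee_pos: [449.8, 145.6, 61.7]
tcp_rot: [-180.0, -0.0, 100.7]
wrist_force: [-0.1, 0.3, -0.0]
opening: -0.002
grip_force: 0.0
```

send_rows(
  travel=[
    [0, 0, -0.1],
    [0, 0, 0],
  ],
  dr=[
    [0, 0, 0],
    [0, 0, 0],
  ],
  fingers=[255, 255],
)

```text
time: 15.25
ee_pos: [449.9, 145.7, 61.5]
tcp_rot: [180.0, 0.0, 100.7]
wrist_force: [-4.7, -0.9, 10.0]
opening: -0.002
grip_force: 4.6
```

send_rows(
  travel=[
    [0, 0, 1],
    [0, 0, 5],
    [-2, 0, 5],
    [-3, -5, 5],
    [0, -6, 0],
    [0, -6, 0],
    [0, -6, 0],
    [0, -6, 0],
    [0, 0, 0],
  ],
  dr=[
    [0, 0, 0],
    [0, 0, 0],
    [0, 0, 0],
    [0, 0, 0],
    [0, 0, 0],
    [0, 0, 0],
    [0, 0, 0],
    [0, 0, 0],
    [0, 0, 0],
  ],
  fingers=[255, 255, 255, 255, 255, 255, 255, 255, 255],
)

```text
time: 16.38
ee_pos: [404.8, -138.4, 211.8]
tcp_rot: [-180.0, 0.0, 100.3]
wrist_force: [-1.1, -0.0, 0.3]
opening: -0.002
grip_force: 0.0
```

```bash
python3 g.py pics/side4.png
```

```text
145 [[-98.9, 114.3], [-85.3, 124.6], [-71.7, 130.0]]
[ 405.05257773 -136.59688019  211.75879641] [-1.02754136  0.83089844  0.25340967] 16.425 slab frame [-188.53055462 -177.41223547]
```

View pics/side4.png

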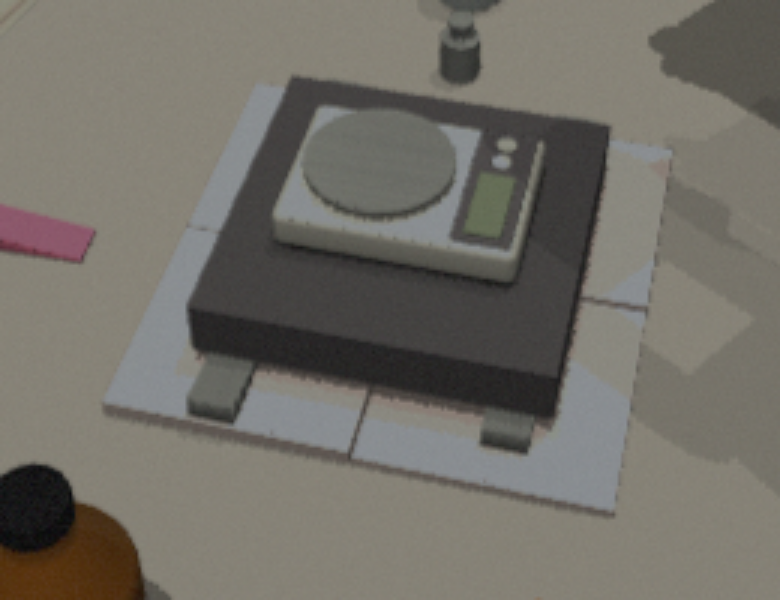

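The near-left wedge (508,428) now sits straight in under the slab, its thick end about 20 mm out, and everything in view looks undisturbed. I'll hand it in.

```bash
python3 -c "
from bench import hand_in
print(hand_in())"
```

```text
the job is handed in; nothing more can be done
None
```

The near-left corner was the loose one (about 3 mm of give); I pushed its wedge straight in until tight at about 19 N, a second press at 10 N showed it steady, and I handed the job in at about 16 s with the arm clear (no verdict was returned).

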